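# Pin a lug in the weld jig and hold it against the stop for tacking

## Task

I am about to tack this lug to the tube. Take the locating pin with the tall knob from the wooden rack, put it fully home through the hole in the lug into the jig plate and let go of it, and swing the lug round the pin until its long edge lies flush on the steel stop. Hold it pressed there with the fingers, so that it bears on the stop with a steady force of about 12 newtons, and finish while you are still holding it; leave the other pin, the hammer and the brush alone.

Things in the scene. Friction and masses are not known exactly. Their poses are not given: they have to be found in the camera images.
- jig: Weld jig, fixed: dark steel plate 260 (x) by 310 mm (y), its top 50 mm above the table; yaw within 0.3 rad. Origin: centre of its footprint at table height. Along +y a square tube (30 mm) is strapped down along jig x, near face at jig y = +79 mm; nothing on the jig rises over 50 mm above the plate. Three 17 mm holes at jig y = -100 mm, x = -95, 0, +95 mm: use the middle one
- jig_hole (a point): Centre of the jig's middle hole, the one for the pin (16.8 mm wide, right through), at the level of the plate's top face, 50 mm above the table; axes as the jig's
- stop: The stop: bright steel angle fixed on the jig plate, working face 60 mm long (along its y) and 40 mm high, looking to -x. Origin: middle of the foot of the face, at the plate's top; axes as the jig's. The face is 20 mm to +x of the pin hole's axis, its middle 120 mm to +y of it
- lug: Loose bright flat bar, 40 x 200 x 12 mm, 0.6 to 0.9 kg, flat on the plate, its 16.8 mm hole over the jig's middle hole (up to 1.5 mm off), the other end swung off the stop by 0.17 to 0.44 rad. Origin: hole axis, underside; y along the bar to the weld end (from -25 to +175 mm), x across (edges at -20, +20 mm; +x edge goes on the stop). Flush: its y parallel to the stop's y. Friction 3 to 5 N
- lug_edge (a point): Middle of the height of the lug's other long edge (lug x = -20 mm), 120 mm from the hole: facing the middle of the stop across the bar once the lug lies flush. The place to push, towards the lug's +x; the push reaches the stop whole, less up to about 4 N of friction
- pin: Locating pin, steel, 0.2 kg: ringed round knob 26 mm wide, 35 mm tall, on a 15.6 mm shank 50 mm long whose last 16 mm taper. Origin: on the axis at the knob's underside; z up, knob 0 to +35 mm, shank to -50 mm. At the start it stands in an end hole of the rack, knob resting on the rack's top. Home, the knob rests on the lug, origin 62 mm above the table
- bolt: The other pin in the rack, not to be used: short bolt with a flat round head 38 mm wide and 12 mm tall. Origin: on its axis at the underside of the head
- rack: Pin rack: fixed wooden block 70 (x) by 160 mm (y), 60 mm high, three upright 17 mm holes in a row along its y at -45, 0, +45 mm; pin and bolt stand in the end holes, either way round. Origin: centre of its underside. It stands left or right of the jig; a blue tray of finished lugs, 50 mm high, stands on the other side
- hammer: Bystander: chipping hammer lying on the table to the left, 280 mm long. Origin: under the middle of its shaft
- brush: Bystander: wire brush with a wooden handle lying on the table to the right, 220 mm long. Origin: under its middle
Mind the look-alikes: they are no part of the job. Of the things like the lug, leave any that is black; of the rest the smaller one is meant.

How it is judged:
On the way, in this order (a step that is already met when the one before it is completed fails the run):
1. the locating pin is fully home through lug and jig plate, and let go (horizontal distance between pin and jig_hole below 0.004 m and z of pin in the frame of jig_hole below 0.0155 m and z of pin in the frame of lug above 0.0095 m and horizontal distance between pin and lug below 0.004 m and angle between pin's own z axis and vertical below 0.1 rad and contact force between the fingers and pin below 0.5 N), for 0.2 s.
2. the lug lies flush on the stop and is pressed there steadily by the fingers for a second (contact force between lug and stop between 5 and 20 N and contact force between the fingers and lug above 4 N and angle between the y axis of lug and the y axis of stop, either way round below 0.03 rad), for 1 s.
At the end, for the whole second after the job is handed in: Pin in the middle hole through the lug (within 4 mm, upright to 0.1 rad, seated to 3.5 mm), not touched; lug flat, parallel to the stop to 0.03 rad, at rest, and pressed by the fingers so that it bears on the stop with 5 to 20 N, still so through the second after (all of step 1 and all of step 2 and angle between lug's own z axis and vertical below 0.05 rad and z of lug in the frame of jig_hole below 0.003 m and linear speed of lug below 0.01 m/s); the arm keeps its last pose, push and grip.
It fails at once if the other pin is moved or taken from the rack (distance of bolt from where it was at the start of the episode above 0.015 m).
It fails at once if the hammer is disturbed (distance of hammer from where it was at the start of the episode above 0.02 m).
It fails at once if the brush is disturbed (distance of brush from where it was at the start of the episode above 0.02 m).
It also fails if it takes over 67 s, if anything falls off the work surface, if the arm or the gripper's body presses on something with over 40 N, if the wrist force passes 120 N, or if a joint passes its speed limit or range.

## Robot

A 6-joint arm with a two-finger parallel gripper is mounted at the origin on the work surface. World frame = base frame: x ahead of the robot, y to its left, z up, the work surface at z = 0. Lengths are in m, angles in rad, forces in N, time in s.
With the tool pointing down it reaches from about 0.3 to 0.75 m from the base axis. Payload 8.5 kg.
Tool frame: the origin (TCP) lies midway between the tips of the shut fingers; the grasp point (between the pads) lies 19 mm behind it; z points along the fingers, y is the line along which they close (so a half turn about z gives the same grasp; the last joint's range is limited). The gripper opens to 88 mm and grips with 3 to 60 N. Pads are 18 mm wide; open, the fingers measure 123 mm over their backs; the gripper's body (75 mm by 187 mm) begins 45 mm behind the grasp point.
Start: joints at [0.909, 0.381, 1.297, -0, 1.464, -0.215], TCP at [0.238, 0.496, 0.239] pointing down, gripper open.
Joint ranges: [-3.11, 3.11], [-0.89, 2.33], [0.22, 2.48], [-1.42, 4.56], [0.17, 2.85], [-2.88, 2.88]. Speed limits (rad/s): [2.39, 2.39, 3.14, 3.14, 3.14, 3.14].

## Interface

Orientations are given as a rotation vector (axis times angle).
In Python, from bench import sense, optics, ticket gives the robot as it stands.
- The arm moves only by the tool move_arm, never from a script. Its arguments are lists of equal length, an entry for each row: "delta_pos": the shift along the tool's x, y, z in cm, a list of three; "rot": the turn, a rotation vector about the tool's x, y, z in rad, a list of three; "fingers": the opening, from 0 (shut) to 1 (fully open). In form: {"delta_pos": [[tx, ty, tz], ...], "rot": [[wx, wy, wz], ...], "fingers": [fingers, ...]}. A call has 1 to 8 rows; each row shifts and turns the commanded pose from where the row before left it, along the tool's axes as they then stand; what a row does not reach is not made up. A row lasts 1/10 s, in which the tool goes at most 50 mm and 8.59 degrees, less where a joint would pass 70% of its speed; a pose out of reach is approached as far as the arm can. A call is refused whole if a number of a shift passes 5 or a number of a turn 0.15, either way. A call with a gripper value outside its range is refused whole. The fingers move at their own pace and stop on an object; "grip_force" is the grip in N (left out, the last holds). Time passes only in rows, so rows that do not move let the fingers close. It gives the time, the measured TCP pose, the force, the opening and the grip force at its end, in the units of the state.
- sense(): the state, without advancing time (a new reading comes with each control period).
- optics.camera(name): name is "scene" or "top"; returns the picture (480x640x3 uint8, red, green, blue); there is no depth.
- optics.get_calibration(name): a dict with "camera_matrix" (3x3 intrinsics, pixels), "camera_from_world" (4x4, takes a point from world to camera coordinates). Camera axes: x right, y down, z forward; pixel columns grow to the right and rows downward; lengths in m; the calibration is good to about 2 mm. A picture is of the moment at which its call begins. get_calibration takes no time and is no camera call.
- ticket.close_job(): hands the job in; it is judged then, once.
The state is a dict: "clock": time; "joint_pos": joint angles; "joint_vel": joint speeds; "joint_efforts": joint torques, N m; "ee_pos": TCP position; "orientation": TCP orientation; "ft_force": force on the tool from outside, world axes, zero at the start; "moment": the same for the moment, N m; "gripper_width": finger opening in m; "finger_force": force on a finger pad.
Only numpy, scipy, OpenCV 4.12 (cv2) and the standard library are available. Lean on these libraries where they do the work, as an engineer would, in place of code of your own. Each camera call takes 0.05 s, during which the arm holds its last target. There are 200 camera calls.

## Working session

There is one attempt and no reset: what is moved stays moved. The work goes in short steps, Python scripts to look and compute and a tool call to move; the robot and the scene stay as the last step left them, time stands still between calls to the robot, and variables do not carry over. Pictures are saved under pics/ and viewed, at most 10 in all, crops included, and the job is handed in when it is done.

Besides the shell and the picture viewer there is one more tool, called as name(argument=value, ...), one argument or row to a line, values as JSON. move_arm: Moves the arm, as the interface text tells. Its arguments: {"type":"object","properties":{"delta_pos":{"type":"array","items":{"type":"array","items":{"type":"number"}}},"rot":{"type":"array","items":{"type":"array","items":{"type":"number"}}},"fingers":{"type":"array","items":{"type":"number"}},"grip_force":{"type":"number"}},"required":["delta_pos","rot","fingers"]}

```bash
mkdir -p pics
cat > s.py <<'E'
from bench import sense, optics, ticket
import cv2,numpy as np
for n in("scene","top"):
    im=optics.camera(n); cv2.imwrite(f"pics/{n}0.png",im[...,::-1])
    c=optics.get_calibration(n); print(n,np.round(c["camera_matrix"],1).tolist(),np.round(c["camera_from_world"],4).tolist())
s=sense(); print(s)
E
python3 s.py
```

```text
scene [[438.9, 0.0, 314.9], [0.0, 438.9, 248.9], [0.0, 0.0, 1.0]] [[0.8315, 0.5555, 0.0007, -0.3416], [0.4119, -0.6158, -0.6716, -0.1332], [-0.3727, 0.5588, -0.7409, 1.1049], [0.0, 0.0, 0.0, 1.0]]
top [[500.0, 0.0, 323.0], [0.0, 500.0, 245.8], [0.0, 0.0, 1.0]] [[-0.0221, -0.9997, 0.0133, -0.0015], [-0.9896, 0.02, -0.1428, 0.4276], [0.1425, -0.0164, -0.9897, 1.0596], [0.0, 0.0, 0.0, 1.0]]
{'clock': 0.1, 'joint_pos': array([ 9.08724699e-01,  3.81090713e-01,  1.29814370e+00,  9.71570337e-06,
        1.46359719e+00, -2.15264527e-01]), 'joint_vel': array([-0.00067651,  0.00034162, -0.00267211,  0.00134314, -0.00156994,
       -0.00014269]), 'joint_efforts': array([ 3.20477287e-03, -4.38651609e+01, -2.24915886e+01,  7.14693521e-02,
        3.42102104e-02, -9.36446099e-05]), 'ee_pos': array([0.23747468, 0.49581536, 0.23823379]), 'orientation': array([-6.95902411e-01, -3.06299855e+00,  1.75513361e-03]), 'ft_force': array([-0.78035613, -0.86066588, -0.00679003]), 'moment': array([-0.00774694,  0.01726528, -0.02167434]), 'finger_force': 0.0, 'gripper_width': 0.08814985818073547}
```

View pics/top0.png

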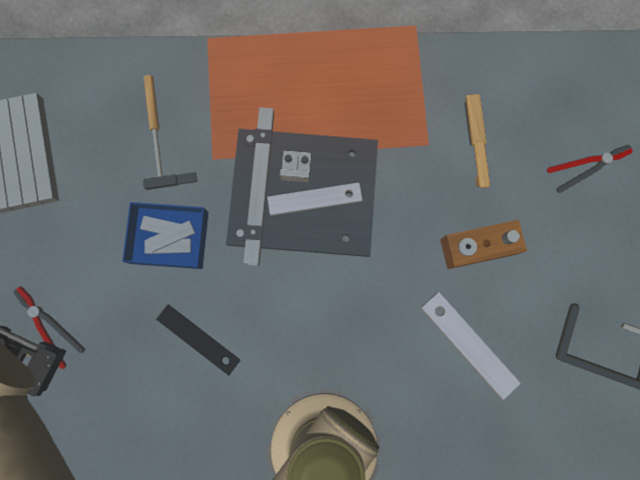

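View pics/scene0.png

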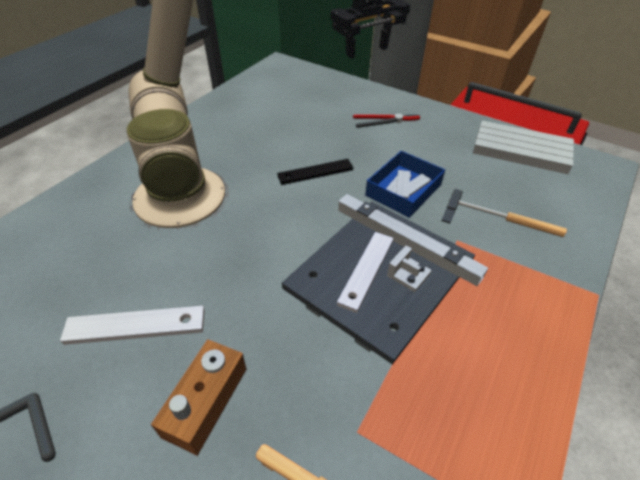

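The top view shows the tall-knob pin at (513,237), the bolt at (468,246), the lug on the jig with its hole at (349,193), the stop at (295,165), and the outer jig holes at (352,154) and (346,239). The scene view agrees, with the pin at (178,406) and the bolt at (213,360).

```bash
cat > h.py <<'E'
import cv2,numpy as np
from bench import sense, optics, ticket
def ray(n,uv,z):
    c=optics.get_calibration(n);K=c["camera_matrix"];T=c["camera_from_world"]
    R=T[:3,:3];o=-R.T@T[:3,3];d=R.T@np.linalg.inv(K)@np.array([uv[0],uv[1],1.])
    return o+d*(z-o[2])/d[2]
def proj(n,p):
    c=optics.get_calibration(n);T=c["camera_from_world"];q=c["camera_matrix"]@(T[:3,:3]@np.array(p)+T[:3,3]);return q[:2]/q[2]
def dark(im,uv,r,f=.5):
    """sub-pixel centroid of the dark blob nearest uv in a window of radius r"""
    g=cv2.cvtColor(im,cv2.COLOR_RGB2GRAY).astype(float);x,y=map(round,uv)
    w=g[y-r:y+r+1,x-r:x+r+1];b=np.median(w);W=np.clip(b-w-.25*(b-w.min()),0,None)
    yy,xx=np.mgrid[y-r:y+r+1,x-r:x+r+1];return np.array([(W*xx).sum(),(W*yy).sum()])/W.sum()
def bright(im,uv,r,t):
    """contour of the bright grey blob holding uv"""
    hsv=cv2.cvtColor(im,cv2.COLOR_RGB2HSV);m=((hsv[...,2]>t)&(hsv[...,1]<70)).astype('uint8')
    k=np.zeros_like(m);x,y=map(round,uv);k[y-r:y+r,x-r:x+r]=1
    cs,_=cv2.findContours(m*k,cv2.RETR_EXTERNAL,cv2.CHAIN_APPROX_NONE);return max(cs,key=cv2.contourArea)
E
cat > m.py <<'E'
from h import *
A={n:cv2.imread(f"pics/{n}0.png")[...,::-1].copy() for n in("top","scene")}
t,s=A["top"],A["scene"]
for nm,uv,z in(("h+",(352,154),.05),("h-",(346,239),.05),("lughole",(349,193),.062),("rackhole",(487,243),.06)):
    p=dark(t,uv,5);print(nm,p.round(1),ray("top",p,z).round(4))
for nm,uv,z in(("h+",(394,327),.05),("h-",(313,274),.05),("lughole",(353,295),.062),("rackhole",(199,386),.06)):
    p=dark(s,uv,5);print("S",nm,p.round(1),ray("scene",p,z).round(4))
c=bright(t,(315,199),52,150);r=cv2.minAreaRect(c);b=cv2.boxPoints(r);print("lug",r,[ray("top",q,.062).round(4)[:2].tolist() for q in b])
for n,uv in(("top",(513,236)),("scene",(178,403))):
    for th in(120,140,160):
        c=bright(A[n],uv,14,th);e=cv2.minEnclosingCircle(c);print("knob",n,th,np.round(e[0],1),round(e[1],1),cv2.contourArea(c),ray(n,e[0],.095).round(4))
a=cv2.resize(t[120:270,220:390],None,fx=4,fy=4,interpolation=2);cv2.imwrite("pics/a.png",a[:600,:680,::-1])
b=np.hstack([cv2.resize(t[210:280,435:535],(400,280),interpolation=2),cv2.resize(s[340:455,145:255],(400,418),interpolation=2)[:280]]) if 0 else cv2.resize(s[335:460,140:255],None,fx=4,fy=4,interpolation=2)
b=np.hstack([b,np.vstack([cv2.resize(t[210:280,440:525],None,fx=3.9,fy=4,interpolation=2),np.zeros((220,332,3),'uint8')])[:, :332]]);cv2.imwrite("pics/b.png",b[...,::-1]);print(b.shape)
E
python3 m.py
```

```text
h+ [351.4 150.8] [ 0.6349 -0.0774  0.05  ]
h- [345.6 234.5] [ 0.4482 -0.0594  0.05  ]
lughole [348.5 192.6] [ 0.5374 -0.0675  0.062 ]
rackhole [486.5 243.2] [ 0.4218 -0.3587  0.06  ]
S h+ [393.7 325.6] [ 0.6309 -0.0736  0.05  ]
S h- [312.4 273.9] [ 0.4422 -0.0559  0.05  ]
S lughole [351.8 295.7] [ 0.5381 -0.0662  0.062 ]
S rackhole [198.4 386.5] [ 0.4241 -0.3561  0.06  ]
lug ((314.230224609375, 198.0734100341797), (17.69158935546875, 92.44087219238281), 81.11934661865234) [[0.5323, 0.1073], [0.5601, -0.0897], [0.5214, -0.0944], [0.4939, 0.1018]]
knob top 120 [513.1 235.9] 6.2 102.0 [ 0.431  -0.4028  0.095 ]
knob top 140 [512.9 235.6] 5.5 81.0 [ 0.4316 -0.4024  0.095 ]Traceback (most recent call last):
  File "m.py", line 11, in <module>
    c=bright(A[n],uv,14,th);e=cv2.minEnclosingCircle(c);print("knob",n,th,np.round(e[0],1),round(e[1],1),cv2.contourArea(c),ray(n,e[0],.095).round(4))
  File "h.py", line 18, in bright
    cs,_=cv2.findContours(m*k,cv2.RETR_EXTERNAL,cv2.CHAIN_APPROX_NONE);return max(cs,key=cv2.contourArea)
                                                                              ~~~^^^^^^^^^^^^^^^^^^^^^^^^
ValueError: max() iterable argument is empty
```

```bash
sed -i 's/for th in(120,140,160)/for th in(100,120,140)/' m.py; python3 m.py | tail -7
```

```text
knob top 100 [512.8 235.7] 6.4 110.5 [ 0.4314 -0.4023  0.095 ]
knob top 120 [513.1 235.9] 6.2 102.0 [ 0.431  -0.4028  0.095 ]
knob top 140 [512.9 235.6] 5.5 81.0 [ 0.4316 -0.4024  0.095 ]
knob scene 100 [178.  403.5] 9.7 224.5 [ 0.4348 -0.4002  0.095 ]
knob scene 120 [178.  403.5] 9.7 219.0 [ 0.4348 -0.4002  0.095 ]
knob scene 140 [178.  403.5] 9.7 205.5 [ 0.4348 -0.4002  0.095 ]
(500, 792, 3)
```

View pics/a.png

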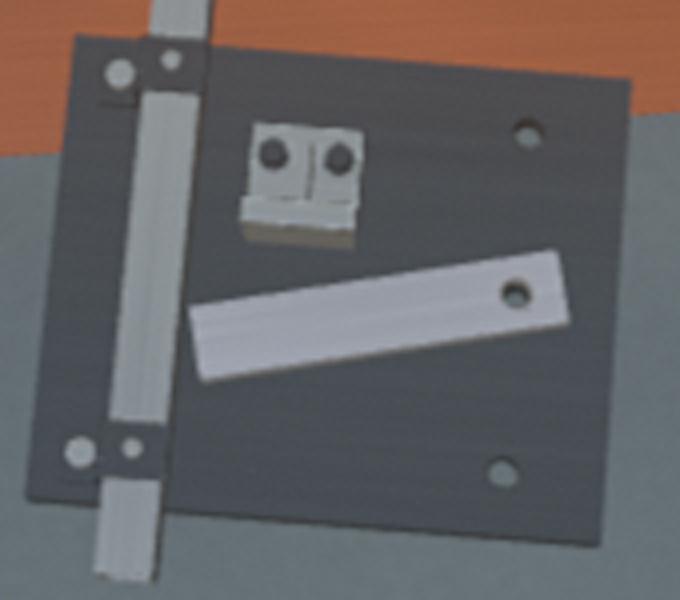

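```bash
ls -la pics
```

```text
total 1388
drwxr-xr-x 2 agent agent   4096 Nov 29 23:43 .
drwxr-xr-x 3 agent agent   4096 Nov 29 23:43 ..
-rw-r--r-- 1 agent agent 302019 Nov 29 23:43 a.png
-rw-r--r-- 1 agent agent 303507 Nov 29 23:43 b.png
-rw-r--r-- 1 agent agent 465947 Nov 29 23:43 scene0.png
-rw-r--r-- 1 agent agent 335530 Nov 29 23:43 top0.png
```

The crop shows the jig holes at about (351.6,152.9) and (345.1,237.9), the lug hole at (348.5,193.1), and the stop face, which looks towards the lug.

```bash
cat > m2.py <<'E'
from h import *
A={n:cv2.imread(f"pics/{n}0.png")[...,::-1].copy() for n in("top","scene")}
hp=ray("top",(351.6,152.9),.05);hm=ray("top",(345.1,237.9),.05);print("top holes",hp,hm,(hp+hm)/2,np.linalg.norm(hp-hm),"yaw",np.arctan2(*(hp-hm)[[1,0]]))
# plate corners from crop
C=[ray("top",((x+.5)/4+219.5,(y+.5)/4+119.5),.05) for x,y in((76,36),(631,79),(600,545),(27,499))]
c=np.mean(C,0);d=C[0]-C[3]+C[1]-C[2];yw=np.arctan2(d[1],d[0]);d2=C[0]-C[1]+C[3]-C[2];print("plate",c,yw,np.arctan2(-d2[0],d2[1]),"hole",c[:2]+.1*np.array([np.sin(yw),-np.cos(yw)]))
print("lug hole",ray("top",(348.5,193.1),.062),ray("scene",(351.8,295.7),.062))
s=A["scene"];h=cv2.resize(s[260:345,270:435],None,fx=4.5,fy=4.5,interpolation=2);cv2.imwrite("pics/c.png",h[...,::-1])
# reprojection check between views
for p in(hp,hm): print(proj("scene",p))
E
python3 m2.py
```

```text
top holes [ 0.63009256 -0.07771697  0.05      ] [ 0.44087712 -0.05800251  0.05      ] [ 0.53548484 -0.06785974  0.05      ] 0.1902397054832791 yaw -0.10381597627184318
plate [0.54580603 0.03043641 0.05      ] -0.10014816385844495 -0.09949425812862579 hole [ 0.53580795 -0.06906253]
lug hole [ 0.53639574 -0.06735864  0.062     ] [ 0.53811866 -0.06623097  0.062     ]
[392.24731135 327.05836013]
[311.25139164 274.35188144]
```

View pics/b.png

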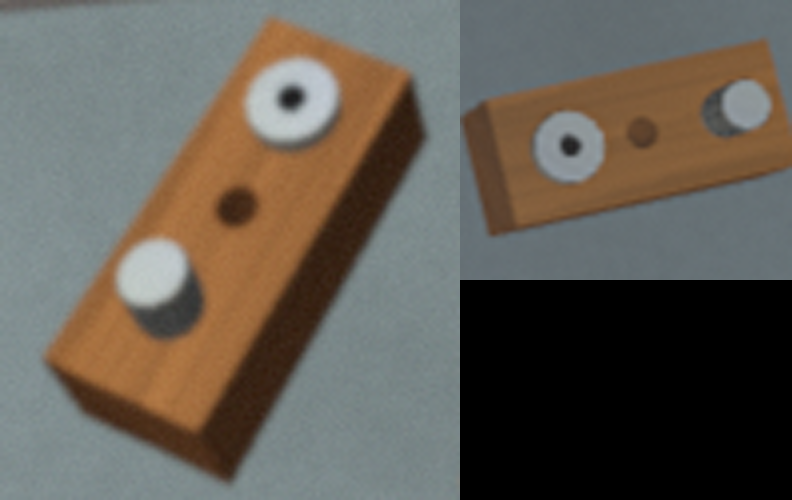

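View pics/c.png

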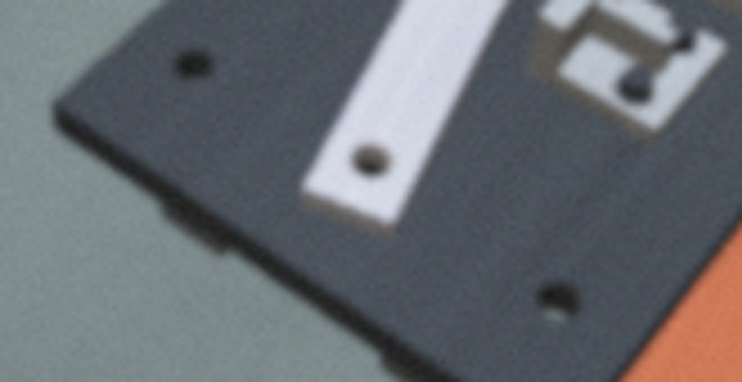

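The crops show the pin's knob top at top-view (512.9,235.8) and scene-view (177.6,402.7), with the bolt at the far end of the rack. The jig holes in the scene view are at (312.7,274) and (393.4,326.1). I'll start moving now.

move_arm(
  delta_pos=[
    [0, 0, 0],
    [0, 0, 0],
    [0, 0, 0],
    [0, 0, 0],
    [0, 0, 0],
    [0, 0, 0],
  ],
  rot=[
    [0, 0, 0.15],
    [0, 0, 0.15],
    [0, 0, 0.15],
    [0, 0, 0.15],
    [0, 0, 0.15],
    [0, 0, 0.15],
  ],
  fingers=[0.7, 0.7, 0.7, 0.7, 0.7, 0.7],
)

```text
clock: 0.7
ee_pos: [0.2375, 0.4959, 0.2384]
orientation: [1.967, 2.45, -0.001]
ft_force: [-0.0, -0.7, -1.3]
gripper_width: 0.0617
finger_force: 0.0
```

```bash
cat >> h.py <<'E'
from scipy.spatial.transform import Rotation as Ro
def to(p,yang=None):
    s=sense();R=Ro.from_rotvec(s["orientation"]).as_matrix();d=np.array(p)-s["ee_pos"]
    ya=np.arctan2(R[1,1],R[0,1])
    print("t",round(s["clock"],2),"tcp",s["ee_pos"].round(4),"yang",ya.round(3),"tilt",R[:,2].round(3),"w",s["gripper_width"].round(4),"F",s["ft_force"].round(1),"q",s["joint_pos"].round(2))
    print("tool delta cm",(R.T@d*100).round(2), "" if yang is None else f"rotz {ya-yang:.3f}")
E
python3 - <<'E'
from h import *
print(ray("top",(467.9,246.1),.072),ray("scene",(212.5,359.5),.072),ray("top",(512.9,235.8),.095),ray("scene",(177.6,402.7),.095))
to((.4328,-.4013,.2),.22)
E
```

```text
[ 0.41472617 -0.31479801  0.072     ] [ 0.41647605 -0.31177165  0.072     ] [ 0.43116578 -0.40240931  0.095     ] [ 0.43340635 -0.39970175  0.095     ]Traceback (most recent call last):
  File "<stdin>", line 3, in <module>
  File "h.py", line 23, in to
    print("t",round(s["clock"],2),"tcp",s["ee_pos"].round(4),"yang",ya.round(3),"tilt",R[:,2].round(3),"w",s["gripper_width"].round(4),"F",s["ft_force"].round(1),"q",s["joint_pos"].round(2))
                                                                                                           ^^^^^^^^^^^^^^^^^^^^^^^^
AttributeError: 'float' object has no attribute 'round'
```

```bash
sed -i 's/s\["gripper_width"\].round(4)/round(s["gripper_width"],4)/' h.py
python3 -c "
from h import *
to((.4323,-.4011,.2),.188)"
```

```text
t 0.7 tcp [0.2375 0.4959 0.2384] yang 0.218 tilt [-0.001 -0.001 -1.   ] w 0.0617 F [-0.  -0.7 -1.3] q [ 0.91  0.38  1.3  -0.    1.46  0.69]
tool delta cm [-91.78  -0.37   3.89] rotz 0.030
```

move_arm(
  delta_pos=[
    [-4.6, 0, 0],
    [-4.6, 0, 0],
    [-4.6, 0, 0],
    [-4.6, 0, 0],
    [-4.6, 0, 0],
    [-4.6, 0, 0],
    [-4.6, 0, 0],
    [-4.6, 0, 0],
  ],
  rot=[
    [0, 0, 0.03],
    [0, 0, 0],
    [0, 0, 0],
    [0, 0, 0],
    [0, 0, 0],
    [0, 0, 0],
    [0, 0, 0],
    [0, 0, 0],
  ],
  fingers=[0.7, 0.7, 0.7, 0.7, 0.7, 0.7, 0.7, 0.7],
)

```text
clock: 1.5
ee_pos: [0.3096, 0.1336, 0.2387]
orientation: [1.995, 2.427, 0.0]
ft_force: [0.9, -0.5, 0.1]
gripper_width: 0.0615
finger_force: 0.0
```

move_arm(
  delta_pos=[
    [-4.6, 0, 0],
    [-4.6, 0, 0],
    [-4.6, 0, 0],
    [-4.6, 0, 0],
    [-4.6, 0, 0],
    [-4.6, 0, 0],
    [-4.6, 0, 0],
    [-4.6, 0, 0],
  ],
  rot=[
    [0, 0, 0],
    [0, 0, 0],
    [0, 0, 0],
    [0, 0, 0],
    [0, 0, 0],
    [0, 0, 0],
    [0, 0, 0],
    [0, 0, 0],
  ],
  fingers=[0.7, 0.7, 0.7, 0.7, 0.7, 0.7, 0.7, 0.7],
)

```text
clock: 2.3
ee_pos: [0.3807, -0.2279, 0.2386]
orientation: [-1.996, -2.425, -0.0]
ft_force: [-0.5, 0.3, -0.2]
gripper_width: 0.0618
finger_force: 0.0
```

```bash
python3 -c "
from h import *
to((.4323,-.4011,.13),.188)"
```

```text
t 2.3 tcp [ 0.3807 -0.2279  0.2386] yang 0.193 tilt [-0.  0. -1.] w 0.0618 F [-0.5  0.3 -0.2] q [-0.81  0.19  1.57  0.    1.38 -1.  ]
tool delta cm [-18.     1.74  10.85] rotz 0.005
```

move_arm(
  delta_pos=[
    [-4.5, 0.4, 1.5],
    [-4.5, 0.4, 1.5],
    [-4.5, 0.5, 1.5],
    [-4.5, 0.44, 1.5],
    [0, 0, 2.4],
    [0, 0, 2.4],
    [0, 0, 0],
  ],
  rot=[
    [0, 0, 0.005],
    [0, 0, 0],
    [0, 0, 0],
    [0, 0, 0],
    [0, 0, 0],
    [0, 0, 0],
    [0, 0, 0],
  ],
  fingers=[0.7, 0.7, 0.7, 0.7, 0.7, 0.7, 0.7],
)

```text
clock: 3.0
ee_pos: [0.431, -0.3983, 0.1275]
orientation: [-1.998, -2.416, -0.003]
ft_force: [-0.4, 0.9, 0.2]
gripper_width: 0.0617
finger_force: 0.0
```

```bash
python3 -c "
from h import *
to((.4323,-.4011,.066),.188)
im=optics.camera('scene');x=im[330:470,110:260]
im2=optics.camera('top');y=im2[180:290,440:560]
v=np.hstack([cv2.resize(x,(450,420),interpolation=2),cv2.resize(y,(350,420),interpolation=2)]);cv2.imwrite('pics/d.png',v[...,::-1])"
```

```text
t 3.0 tcp [ 0.431  -0.3983  0.1275] yang 0.189 tilt [-0.004  0.006 -1.   ] w 0.0617 F [-0.4  0.9  0.2] q [-0.95  0.55  1.36  0.    1.25 -1.14]
tool delta cm [-0.34  0.1   6.14] rotz 0.001
```

View pics/d.png

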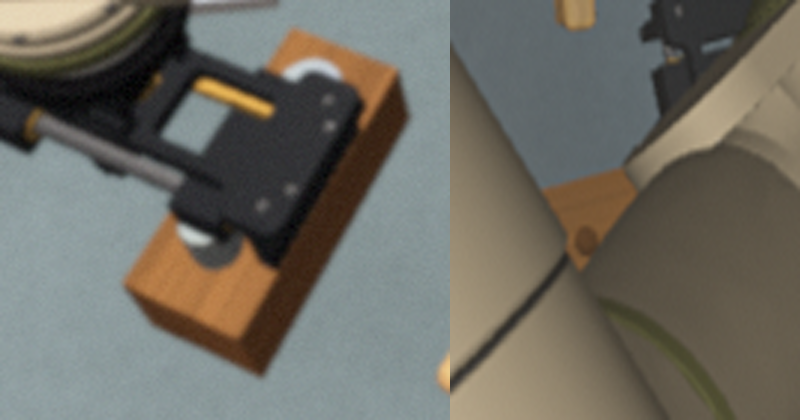

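The gripper hangs over the knob (crop about (210,235) in the scene view) with nothing in conflict. Descend.

move_arm(
  delta_pos=[
    [-0.3, 0.1, 2.0],
    [0, 0, 2.0],
    [0, 0, 2.0],
    [0, 0, 0],
    [0, 0, 0],
  ],
  rot=[
    [0, 0, 0],
    [0, 0, 0],
    [0, 0, 0],
    [0, 0, 0],
    [0, 0, 0],
  ],
  fingers=[0.7, 0.7, 0.7, 0.7, 0.7],
)

```text
clock: 3.6
ee_pos: [0.434, -0.4025, 0.0724]
orientation: [2.0, 2.42, -0.001]
ft_force: [-0.2, -0.2, 0.4]
gripper_width: 0.0617
finger_force: 0.0
```

```bash
python3 -c "
from h import *
to((.4323,-.4011,.066),.188)"
```

```text
t 3.6 tcp [ 0.434  -0.4025  0.0724] yang 0.189 tilt [ 0.001 -0.002 -1.   ] w 0.0617 F [-0.2 -0.2  0.4] q [-0.95  0.61  1.41 -0.    1.11 -1.14]
tool delta cm [ 0.18 -0.14  0.64] rotz 0.001
```

move_arm(
  delta_pos=[
    [0.18, -0.14, 0.55],
    [0, 0, 0],
    [0, 0, 0],
    [0, 0, 0],
    [0, 0, 0],
    [0, 0, 0],
    [0, 0, 0],
    [0, 0, 0],
  ],
  rot=[
    [0, 0, 0],
    [0, 0, 0],
    [0, 0, 0],
    [0, 0, 0],
    [0, 0, 0],
    [0, 0, 0],
    [0, 0, 0],
    [0, 0, 0],
  ],
  fingers=[0.7, 0.7, 0.2, 0.2, 0.2, 0.2, 0.2, 0.2],
  grip_force=20,
)

```text
clock: 4.4
ee_pos: [0.4319, -0.4007, 0.0653]
orientation: [2.002, 2.421, -0.0]
ft_force: [-0.1, 0.3, 0.3]
gripper_width: 0.0252
finger_force: 20.0
```

```bash
python3 -c "
from h import *
to((.4323,-.4011,.066),.188)"
```

```text
t 4.4 tcp [ 0.4319 -0.4007  0.0653] yang 0.189 tilt [ 0. -0. -1.] w 0.0252 F [-0.1  0.3  0.3] q [-0.95  0.62  1.42  0.    1.1  -1.14]
tool delta cm [-0.05  0.03 -0.07] rotz 0.001
```

move_arm(
  delta_pos=[
    [0, 0, -2],
    [0, 0, -4],
    [0, 0, -4],
    [0, 0, -2],
    [0, 0, 0],
  ],
  rot=[
    [0, 0, 0],
    [0, 0, 0],
    [0, 0, 0],
    [0, 0, 0],
    [0, 0, 0],
  ],
  fingers=[0.2, 0.2, 0.2, 0.2, 0.2],
)

```text
clock: 4.9
ee_pos: [0.4324, -0.4013, 0.1878]
orientation: [1.999, 2.417, -0.002]
ft_force: [-0.3, 0.7, -1.5]
gripper_width: 0.0254
finger_force: 20.0
```

```bash
python3 -c "
from h import *
to((.5365,-.067,.15),.188)"
```

```text
t 4.9 tcp [ 0.4324 -0.4013  0.1878] yang 0.189 tilt [ 0.003 -0.004 -1.   ] w 0.0254 F [-0.3  0.7 -1.5] q [-0.95  0.49  1.27 -0.    1.38 -1.14]
tool delta cm [30.9  16.5   3.67] rotz 0.001
```

move_arm(
  delta_pos=[
    [3.9, 2.1, 0],
    [3.9, 2.1, 0],
    [3.9, 2.1, 0],
    [3.9, 2.0, 0],
    [3.9, 2.0, 0],
    [3.8, 2.0, 0],
    [3.8, 2.0, 0],
    [3.8, 2.2, 0],
  ],
  rot=[
    [0, 0, 0],
    [0, 0, 0],
    [0, 0, 0],
    [0, 0, 0],
    [0, 0, 0],
    [0, 0, 0],
    [0, 0, 0],
    [0, 0, 0],
  ],
  fingers=[0.2, 0.2, 0.2, 0.2, 0.2, 0.2, 0.2, 0.2],
)

```text
clock: 5.7
ee_pos: [0.5353, -0.0642, 0.1834]
orientation: [-2.0, -2.419, 0.002]
ft_force: [1.1, -0.1, -1.8]
gripper_width: 0.0256
finger_force: 20.0
```

move_arm(
  delta_pos=[
    [0, 0, 2.5],
    [0, 0, 2.5],
    [0, 0, 0],
    [0, 0, 0],
  ],
  rot=[
    [0, 0, 0],
    [0, 0, 0],
    [0, 0, 0],
    [0, 0, 0],
  ],
  fingers=[0.2, 0.2, 0.2, 0.2],
)

```text
clock: 6.1
ee_pos: [0.5355, -0.0662, 0.1346]
orientation: [-2.001, -2.419, 0.001]
ft_force: [0.2, -0.4, -2.5]
gripper_width: 0.0252
finger_force: 20.0
```

```bash
python3 -c "
from h import *
to((.5365,-.067,.13),.188)
im=optics.camera('scene');cv2.imwrite('pics/s2.png',im[...,::-1]);x=im[220:340,270:430]
im2=optics.camera('top');cv2.imwrite('pics/t2.png',im2[...,::-1]);y=im2[140:240,300:400]
print(proj('scene',(.5365,-.067,.062)))
v=np.hstack([cv2.resize(x,None,fx=3,fy=4,interpolation=2),cv2.resize(y,(320,480),interpolation=2)]);cv2.imwrite('pics/e.png',v[...,::-1])"
```

```text
t 6.1 tcp [ 0.5355 -0.0662  0.1346] yang 0.189 tilt [-0.002  0.001 -1.   ] w 0.0252 F [ 0.2 -0.4 -2.5] q [-0.34  0.46  1.49 -0.    1.19 -0.53]
tool delta cm [-0.1   0.08  0.46] rotz 0.001
[350.84493478 295.58688155]
```

View pics/e.png

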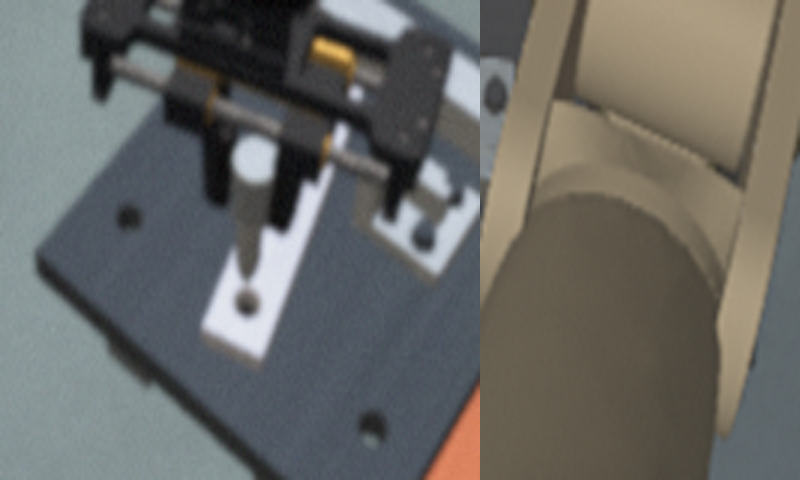

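The scene crop shows the pin hanging upright between the fingers, its tip at about (352.5,289) just above the lug hole at (352,295). The arm hides the top view.

```bash
python3 -c "
from h import *
im=cv2.imread('pics/s2.png');g=cv2.cvtColor(im,cv2.COLOR_BGR2GRAY)
for r in range(272,302): print(r,' '.join('%3d'%v for v in g[r,341:364]))
m=(ray('scene',(312.7,274),.05)+ray('scene',(393.4,326.1),.05))/2;print('scene jig hole',m)
L=ray('scene',(351.8,295.5),.062);t=sense()['ee_pos'];
print(L,proj('scene',(L[0],L[1],.0793)),proj('scene',(t[0],t[1],.0793)),proj('scene',(t[0],t[1],.095)))"
```

```text
272  73  71  65  69  71  73  83  81  79  74  73  73  73  76  71  71  67  59  48  31  22  16  19
273  88  83  81  78  81  84  84  81  76  78  74  77  75  71  68  73  67  59  45  27  19  16  19
274  89  90  89  85  89  85  83  81  77  76  73  76  73  71  72  73  67  60  45  27  16  16  17
275  90  89  87  90  83  89  84  88  85  82  77  74  71  73  72  70  69  69  54  38  19  21  16
276  88  89  87  85  87  83  83  83  90  86  83  76  76  78  78  79  92 108 102  89  62  44  27
277  87  89  90  86  85  90  85  88  88  87  86  83  84  78  82  94 131 162 170 158 130  96  74
278  87  88  87  84  86  86  87  88  90  90  86  84  81  82  85 107 158 195 207 206 188 162 140
279  87  86  84  86  85  87  86  87  87  90  84  85  88  79  84 116 170 209 223 222 216 204 194
280  88  85  86  85  87  87  91  92  87  86  90  81  82  84  85 121 178 216 226 225 223 219 213
281  87  88  83  88  86  96 107 109  96  90  85  83  80  76  86 130 185 216 226 227 226 223 223
282  83  90  86  87  93 112 133 129 110  93  85  82  80  82  92 131 188 220 227 225 224 224 225
283  85  87  87  87 100 135 162 152 118  91 
[... 1252 characters left out ...]
 65  75  90 118 162 201 221 226 225 224 213 186
297 222 228 228 228 228 225 211 175 124  84  62  58  69  89 125 172 206 223 225 226 223 203 162
298 225 227 228 228 228 227 219 200 175 137 109  99 105 133 161 194 217 222 228 225 214 186 139
299 227 228 228 227 227 226 225 220 211 195 173 163 171 186 202 214 224 226 227 223 206 166 119
300 228 229 226 228 228 227 226 227 225 219 211 206 213 217 221 224 226 228 225 216 188 137 103
301 223 225 228 226 225 226 227 230 229 229 226 226 226 226 226 226 226 227 222 204 165 113  93
scene jig hole [ 0.53683444 -0.0652109   0.05      ]
[ 0.53788432 -0.06583332  0.062     ] [352.39153144 289.93410621] [351.39513529 289.76654   ] [351.9337105 284.5597445]
```

```bash
python3 -c "
from h import *
def blob(f,uv,r,th):
    im=cv2.imread(f)[...,::-1].copy();c=bright(im,uv,r,th);e=cv2.fitEllipse(c);M=cv2.moments(c);return np.round(e[0],2),np.round(e[1],2),round(M['m10']/M['m00'],2),round(M['m01']/M['m00'],2)
for th in(120,150): print(blob('pics/scene0.png',(178,403),14,th),blob('pics/s2.png',(354,260),9,th))
print(proj('scene',(.4319,-.4007,.095)),proj('scene',(.5355,-.0662,.1643)))
im=cv2.imread('pics/s2.png');g=cv2.cvtColor(im,cv2.COLOR_BGR2GRAY)
for r in range(252,272): print(r,' '.join('%3d'%v for v in g[r,343:368]))
"
```

```text
(array([177.45, 402.88]), array([14.8, 19. ]), 177.45, 402.89) (array([354.39, 259.36]), array([11.74, 14.2 ]), 354.36, 259.35)
(array([177.26, 402.5 ]), array([14.17, 18.23]), 177.28, 402.49) (array([354.47, 259.33]), array([10.97, 13.02]), 354.45, 259.32)
[176.37988457 402.69522502] [354.27065104 259.35389178]
252  34  45  49  47  41  42  56  62  66  70  69  72  73  78  84  92  97 111 119 112  92  76  70  66  71
253  40  44  48  48  40  45  63  83  90  98 104 109 107  99  88  85  80  89  94  87  75  66  63  63  68
254  28  39  46  45  39  49  84 113 134 147 163 162 160 148 132 117 101  83  74  64  52  50  56  59  59
255  27  27  33  28  37  70 119 154 175 184 195 198 193 190 177 163 147 120  93  67  40  37  40  42  47
256  18  17  19  29  53 104 154 187 201 204 205 208 207 204 202 198 186 167 135  91  50  28  26  27  32
257  20  16  17  33  81 141 183 203 206 205 208 208 209 206 211 207 202 189 157 106  52  24  22  22  21
258  17  14  21  47 106 166 196 208 209 209 210 208 209 209 210 209 205 194 152  99  45  23  17  22  17
259  11  15  21  57 119 172 198 210 208 207 210 210 211 21
[... 593 characters left out ...]
  86  97 115 131 147 153 154 153 146 133 113  81  49  24  16  18  15  18  20
266  17  19  24  45  66  76  79  80  84  91 101 103 105 101  98  93  79  62  38  22  16  17  18  15  20
267  17  15  23  44  66  72  76  74  77  75  78  81  81  76  74  70  62  50  34  18  16  17  23  20  16
268  16  14  27  45  62  73  78  78  76  77  70  72  71  69  71  70  61  45  28  17  16  17  15  19  19
269  15  16  28  50  65  76  78  79  75  71  74  74  69  74  69  63  54  40  21  22  16  18  15  21  22
270  21  21  38  57  70  79  77  79  77  72  69  72  73  71  71  66  57  32  18  19   9  18  21  19  26
271  45  42  55  70  78  78  79  78  72  69  74  69  70  72  68  63  49  29  17  15  18  14  24  21  37
```

move_arm(
  delta_pos=[
    [0, 0.14, 0.8],
    [0, 0, 0.8],
    [0, 0, 0.5],
    [0, 0, 0],
  ],
  rot=[
    [0, 0, 0],
    [0, 0, 0],
    [0, 0, 0],
    [0, 0, 0],
  ],
  fingers=[0.2, 0.2, 0.2, 0.2],
)

```text
clock: 6.6
ee_pos: [0.5368, -0.0658, 0.1134]
orientation: [-2.001, -2.42, 0.001]
ft_force: [0.1, 0.3, -2.0]
gripper_width: 0.0252
finger_force: 20.0
```

```bash
python3 -c "
from h import *
to((.5369,-.0661,.1),.188)"
```

```text
t 6.6 tcp [ 0.5368 -0.0658  0.1134] yang 0.189 tilt [-0.002  0.001 -1.   ] w 0.0252 F [ 0.1  0.3 -2. ] q [-0.34  0.49  1.51  0.    1.14 -0.53]
tool delta cm [-0.03  0.01  1.34] rotz 0.001
```

move_arm(
  delta_pos=[
    [0, 0, 0.4],
    [0, 0, 0.4],
    [0, 0, 0.2],
    [0, 0, 0],
  ],
  rot=[
    [0, 0, 0],
    [0, 0, 0],
    [0, 0, 0],
    [0, 0, 0],
  ],
  fingers=[0.2, 0.2, 0.2, 0.2],
)

```text
clock: 7.0
ee_pos: [0.5371, -0.0658, 0.1039]
orientation: [-2.002, -2.421, 0.0]
ft_force: [1.0, -0.7, -1.9]
gripper_width: 0.0251
finger_force: 20.0
```

move_arm(
  delta_pos=[
    [0, 0, 0.3],
    [0, 0, 0.3],
    [0, 0, 0.2],
    [0, 0, 0],
  ],
  rot=[
    [0, 0, 0],
    [0, 0, 0],
    [0, 0, 0],
    [0, 0, 0],
  ],
  fingers=[0.2, 0.2, 0.2, 0.2],
)

```text
clock: 7.4
ee_pos: [0.5371, -0.0658, 0.0959]
orientation: [-2.002, -2.421, 0.0]
ft_force: [-0.5, 0.5, -2.3]
gripper_width: 0.0253
finger_force: 20.0
```

move_arm(
  delta_pos=[
    [0, 0, 0.3],
    [0, 0, 0.3],
    [0, 0, 0.3],
    [0, 0, 0],
  ],
  rot=[
    [0, 0, 0],
    [0, 0, 0],
    [0, 0, 0],
    [0, 0, 0],
  ],
  fingers=[0.2, 0.2, 0.2, 0.2],
)

```text
clock: 7.8
ee_pos: [0.537, -0.0658, 0.0868]
orientation: [-2.001, -2.42, 0.001]
ft_force: [0.1, -1.0, -2.2]
gripper_width: 0.0253
finger_force: 20.0
```

move_arm(
  delta_pos=[
    [0, 0, 0.3],
    [0, 0, 0.3],
    [0, 0, 0.2],
    [0, 0, 0],
  ],
  rot=[
    [0, 0, 0],
    [0, 0, 0],
    [0, 0, 0],
    [0, 0, 0],
  ],
  fingers=[0.2, 0.2, 0.2, 0.2],
)

```text
clock: 8.2
ee_pos: [0.5371, -0.0658, 0.0789]
orientation: [-2.002, -2.421, 0.0]
ft_force: [-0.4, -0.4, -1.5]
gripper_width: 0.025
finger_force: 20.0
```

move_arm(
  delta_pos=[
    [0, 0, 0.3],
    [0, 0, 0.3],
    [0, 0, 0.3],
    [0, 0, 0.15],
    [0, 0, 0],
  ],
  rot=[
    [0, 0, 0],
    [0, 0, 0],
    [0, 0, 0],
    [0, 0, 0],
    [0, 0, 0],
  ],
  fingers=[0.2, 0.2, 0.2, 0.2, 0.2],
)

```text
clock: 8.7
ee_pos: [0.5371, -0.0659, 0.0685]
orientation: [-2.002, -2.421, 0.0]
ft_force: [-0.2, 0.3, -1.3]
gripper_width: 0.0254
finger_force: 20.0
```

move_arm(
  delta_pos=[
    [0, 0, 0.1],
    [0, 0, 0.1],
    [0, 0, 0],
  ],
  rot=[
    [0, 0, 0],
    [0, 0, 0],
    [0, 0, 0],
  ],
  fingers=[0.2, 0.2, 0.2],
)

```text
clock: 9.0
ee_pos: [0.5373, -0.0659, 0.0673]
orientation: [2.001, 2.421, 0.0]
ft_force: [-1.0, 0.8, 3.2]
gripper_width: 0.0251
finger_force: 20.0
```

move_arm(
  delta_pos=[
    [0, 0, 0],
    [0, 0, 0],
    [0, 0, 0],
    [0, 0, 0],
    [0, 0, 0],
    [0, 0, -1],
    [0, 0, -3],
    [0, 0, -3],
  ],
  rot=[
    [0, 0, 0],
    [0, 0, 0],
    [0, 0, 0],
    [0, 0, 0],
    [0, 0, 0],
    [0, 0, 0],
    [0, 0, 0],
    [0, 0, 0],
  ],
  fingers=[0.6, 0.6, 0.6, 0.6, 0.6, 0.6, 0.6, 0.6],
)

```text
clock: 9.8
ee_pos: [0.537, -0.0658, 0.138]
orientation: [-2.001, -2.421, 0.0]
ft_force: [-0.7, -1.1, -0.6]
gripper_width: 0.0532
finger_force: 0.0
```

move_arm(
  delta_pos=[
    [-2, -1, -1],
    [0, 0, 0],
    [0, 0, 0],
    [0, 0, 0],
    [0, 0, 0],
    [0, 0, 0],
    [0, 0, 0],
    [0, 0, 0],
  ],
  rot=[
    [0, 0, -0.14],
    [0, 0, -0.15],
    [0, 0, -0.15],
    [0, 0, -0.15],
    [0, 0, -0.15],
    [0, 0, -0.15],
    [0, 0, -0.15],
    [0, 0, -0.15],
  ],
  fingers=[0.6, 0, 0, 0, 0, 0, 0, 0],
)

```text
clock: 10.6
ee_pos: [0.5312, -0.0874, 0.1475]
orientation: [0.291, 3.127, -0.0]
ft_force: [0.0, 0.9, 0.1]
gripper_width: 0.0004
finger_force: 0.0
```

```bash
python3 -c "
from h import *
to((.472,.05,.12),1.469)"
```

```text
t 10.6 tcp [ 0.5312 -0.0874  0.1475] yang 1.385 tilt [ 0.001 -0.    -1.   ] w 0.0004 F [0.  0.9 0.1] q [-0.38  0.44  1.48 -0.    1.22 -1.77]
tool delta cm [ 8.35 12.41  2.74] rotz -0.084
```

move_arm(
  delta_pos=[
    [0, 0, 0],
    [1.8, 3.3, 0],
    [1.8, 3.3, 0],
    [1.8, 3.3, 0],
    [1.9, 3.2, 0],
    [0, 0, 2.5],
    [0, 0, 0],
  ],
  rot=[
    [0, 0, -0.084],
    [0, 0, 0],
    [0, 0, 0],
    [0, 0, 0],
    [0, 0, 0],
    [0, 0, 0],
    [0, 0, 0],
  ],
  fingers=[0, 0, 0, 0, 0, 0, 0],
)

```text
clock: 11.3
ee_pos: [0.4714, 0.0515, 0.1208]
orientation: [-0.167, -3.134, -0.0]
ft_force: [-0.4, -1.1, -0.1]
gripper_width: 0.0004
finger_force: 0.0
```

```bash
python3 -c "
from h import *
to((.472,.05,.054),1.469)
im=optics.camera('scene');cv2.imwrite('pics/s3.png',im[...,::-1]);x=im[160:340,270:500]
im2=optics.camera('top');cv2.imwrite('pics/t3.png',im2[...,::-1]);y=im2[110:270,220:390]
cv2.imwrite('pics/f.png',np.hstack([cv2.resize(x,(460,400)),cv2.resize(y,(340,400))])[...,::-1])"
```

```text
t 11.3 tcp [0.4714 0.0515 0.1208] yang 1.465 tilt [-0.003  0.    -1.   ] w 0.0004 F [-0.4 -1.1 -0.1] q [-0.14  0.38  1.68 -0.    1.08 -1.61]
tool delta cm [-0.1  -0.15  6.68] rotz -0.004
```

View pics/f.png

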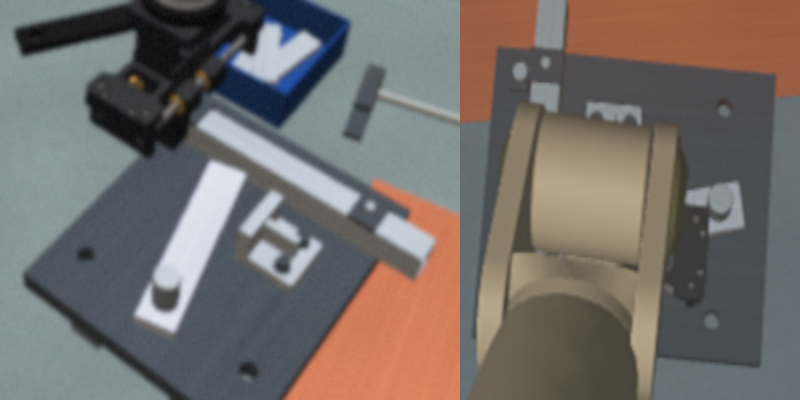

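The pin is home in the lug (crop (167,285)). The closed fingers are on the clear side of the lug, and the tube and stop are below the gripper body. Descend beside the lug.

move_arm(
  delta_pos=[
    [0, 0, 2.5],
    [0, 0, 2.5],
    [0, 0, 1.0],
    [0, 0, 0.5],
    [0, 0, 0],
    [0, 0, 0],
  ],
  rot=[
    [0, 0, 0],
    [0, 0, 0],
    [0, 0, 0],
    [0, 0, 0],
    [0, 0, 0],
    [0, 0, 0],
  ],
  fingers=[0, 0, 0, 0, 0, 0],
)

```text
clock: 12.0
ee_pos: [0.4733, 0.0505, 0.0576]
orientation: [0.169, 3.135, -0.0]
ft_force: [-0.1, -0.1, 0.8]
gripper_width: 0.0003
finger_force: 0.0
```

```bash
python3 -c "
from h import *
to((.5203,.0561,.0545),1.469)"
```

```text
t 12.0 tcp [0.4733 0.0505 0.0576] yang 1.463 tilt [ 0.002 -0.    -1.   ] w 0.0003 F [-0.1 -0.1  0.8] q [-0.14  0.48  1.76 -0.    0.9  -1.61]
tool delta cm [-4.62  1.06  0.32] rotz -0.006
```

move_arm(
  delta_pos=[
    [0, 0.2, 0.3],
    [-0.5, 0.1, 0],
    [-0.5, 0.1, 0],
    [-0.5, 0.1, 0],
    [-0.5, 0.1, 0],
    [-0.5, 0.1, 0],
    [-0.5, 0.1, 0],
    [0, 0, 0],
  ],
  rot=[
    [0, 0, -0.005],
    [0, 0, 0],
    [0, 0, 0],
    [0, 0, 0],
    [0, 0, 0],
    [0, 0, 0],
    [0, 0, 0],
    [0, 0, 0],
  ],
  fingers=[0, 0, 0, 0, 0, 0, 0, 0],
)

```text
clock: 12.8
ee_pos: [0.5027, 0.0561, 0.0536]
orientation: [-0.161, -3.135, -0.001]
ft_force: [-5.0, 1.2, 3.3]
gripper_width: 0.0008
finger_force: 2.2
```

```bash
python3 -c "
from h import *
to((.5203,.0561,.0545),1.469)"
```

```text
t 12.8 tcp [0.5027 0.0561 0.0536] yang 1.468 tilt [-0.003  0.001 -1.   ] w 0.0008 F [-5.   1.2  3.3] q [-0.12  0.53  1.68  0.    0.94 -1.59]
tool delta cm [-1.75  0.18 -0.09] rotz -0.001
```

move_arm(
  delta_pos=[
    [-0.4, 0.05, -0.1],
    [-0.4, 0.05, 0],
    [-0.4, 0.05, 0],
    [0, 0, 0],
  ],
  rot=[
    [0, 0, 0],
    [0, 0, 0],
    [0, 0, 0],
    [0, 0, 0],
  ],
  fingers=[0, 0, 0, 0],
)

```text
clock: 13.2
ee_pos: [0.5159, 0.056, 0.0546]
orientation: [-0.161, -3.137, -0.0]
ft_force: [-1.7, 1.2, -0.8]
gripper_width: 0.0008
finger_force: 0.7
```

```bash
python3 -c "
from h import *
to((.5203,.0561,.0545),1.469)"
```

```text
t 13.2 tcp [0.5159 0.056  0.0546] yang 1.468 tilt [-0.  0. -1.] w 0.0008 F [-1.7  1.2 -0.8] q [-0.12  0.54  1.64  0.    0.96 -1.59]
tool delta cm [-0.44  0.06  0.01] rotz -0.001
```

Step slowly into contact with the stop.

move_arm(
  delta_pos=[
    [-0.1, 0, 0],
    [-0.1, 0, 0],
    [0, 0, 0],
  ],
  rot=[
    [0, 0, 0],
    [0, 0, 0],
    [0, 0, 0],
  ],
  fingers=[0, 0, 0],
)

```text
clock: 13.5
ee_pos: [0.5171, 0.0559, 0.0546]
orientation: [-0.161, -3.136, -0.001]
ft_force: [-3.3, 2.3, -0.7]
gripper_width: 0.0006
finger_force: 1.8
```

move_arm(
  delta_pos=[
    [-0.1, 0, 0],
    [0, 0, 0],
  ],
  rot=[
    [0, 0, 0],
    [0, 0, 0],
  ],
  fingers=[0, 0],
)

```text
clock: 13.7
ee_pos: [0.5182, 0.0557, 0.0546]
orientation: [-0.161, -3.137, -0.001]
ft_force: [-3.6, 3.3, -0.4]
gripper_width: 0.0006
finger_force: 1.8
```

move_arm(
  delta_pos=[
    [-0.1, 0, 0],
    [0, 0, 0],
  ],
  rot=[
    [0, 0, 0],
    [0, 0, 0],
  ],
  fingers=[0, 0],
)

```text
clock: 13.9
ee_pos: [0.5183, 0.0557, 0.0546]
orientation: [-0.161, -3.135, -0.001]
ft_force: [-7.0, 3.5, 1.8]
gripper_width: 0.0002
finger_force: 3.6
```

move_arm(
  delta_pos=[
    [-0.1, 0, 0],
    [0, 0, 0],
  ],
  rot=[
    [0, 0, 0],
    [0, 0, 0],
  ],
  fingers=[0, 0],
)

```text
clock: 14.1
ee_pos: [0.5184, 0.0558, 0.0546]
orientation: [-0.161, -3.133, -0.001]
ft_force: [-10.9, 3.1, 5.4]
gripper_width: 0.0001
finger_force: 5.6
```

move_arm(
  delta_pos=[
    [-0.06, 0, 0],
    [0, 0, 0],
    [0, 0, 0],
    [0, 0, 0],
    [0, 0, 0],
    [0, 0, 0],
  ],
  rot=[
    [0, 0, 0],
    [0, 0, 0],
    [0, 0, 0],
    [0, 0, 0],
    [0, 0, 0],
    [0, 0, 0],
  ],
  fingers=[0, 0, 0, 0, 0, 0],
)

```text
clock: 14.7
ee_pos: [0.5185, 0.0557, 0.0546]
orientation: [-0.161, -3.131, -0.001]
ft_force: [-13.5, 3.8, 6.8]
gripper_width: 0.0005
finger_force: 6.7
```

```bash
python3 -c "
from h import *
to((.5203,.0561,.0545),1.469)
im=optics.camera('scene');cv2.imwrite('pics/s4.png',im[...,::-1]);x=im[160:340,270:450]
cv2.imwrite('pics/g.png',cv2.resize(x,None,fx=3.3,fy=3.3,interpolation=2)[...,::-1])"
```

```text
t 14.7 tcp [0.5185 0.0557 0.0546] yang 1.468 tilt [-0.006  0.001 -1.   ] w 0.0005 F [-13.5   3.8   6.8] q [-0.12  0.55  1.63 -0.    0.97 -1.59]
tool delta cm [-0.18  0.05  0.  ] rotz -0.001
```

View pics/g.png

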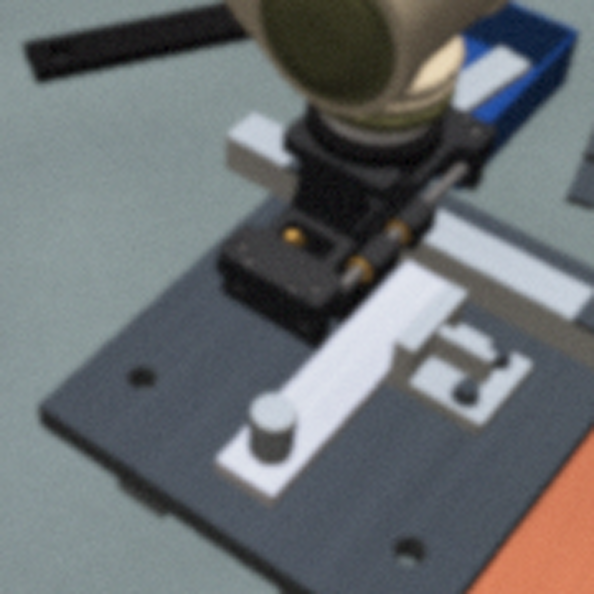

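The lug lies along the stop (crop about (400,345)) and the pin is seated with nothing touching it. Dwell to confirm the force is steady.

move_arm(
  delta_pos=[
    [0, 0, 0],
    [0, 0, 0],
    [0, 0, 0],
    [0, 0, 0],
    [0, 0, 0],
    [0, 0, 0],
    [0, 0, 0],
    [0, 0, 0],
  ],
  rot=[
    [0, 0, 0],
    [0, 0, 0],
    [0, 0, 0],
    [0, 0, 0],
    [0, 0, 0],
    [0, 0, 0],
    [0, 0, 0],
    [0, 0, 0],
  ],
  fingers=[0, 0, 0, 0, 0, 0, 0, 0],
)

```text
clock: 15.55
ee_pos: [0.5185, 0.0557, 0.0546]
orientation: [-0.161, -3.131, -0.001]
ft_force: [-13.0, 3.8, 6.1]
gripper_width: 0.0006
finger_force: 6.7
```

move_arm(
  delta_pos=[
    [0, 0, 0],
    [0, 0, 0],
    [0, 0, 0],
    [0, 0, 0],
    [0, 0, 0],
    [0, 0, 0],
  ],
  rot=[
    [0, 0, 0],
    [0, 0, 0],
    [0, 0, 0],
    [0, 0, 0],
    [0, 0, 0],
    [0, 0, 0],
  ],
  fingers=[0, 0, 0, 0, 0, 0],
)

```text
clock: 16.15
ee_pos: [0.5185, 0.0558, 0.0546]
orientation: [-0.16, -3.131, -0.001]
ft_force: [-12.8, 3.8, 7.2]
gripper_width: 0.0003
finger_force: 6.7
```

The push is steady at about 13 N on the tool. Handing in.

```bash
python3 -c "
from bench import ticket
print(ticket.close_job())"
```

```text
the job is handed in; nothing more can be done
None
```

I handed the job in at about 16 s, but no verdict came back: the tall-knob pin is home through the lug and let go, and the lug lies flush on the stop, held with a steady push of about 13 N at the tool (roughly 9–13 N on the stop after friction).

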